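# Build the drying crib and hold the blank over it for sealing

## Robot

A 7-joint arm with a two-finger parallel gripper is mounted at the origin on a cart in front of the work surface, level with it; the furniture and walls round the work are solid. World frame = base frame: x ahead of the robot, y to its left, z up, the work surface at z = 0. Lengths are in m, angles in rad, forces in N, time in s.
With the tool pointing down it reaches from about 0.4 to 0.85 m from the base axis. Payload 10.4 kg.
Tool frame: the origin (TCP) lies midway between the tips of the shut fingers; the grasp point (between the pads) lies 19 mm behind it (r.grasp_offset is the distance from the TCP to the grasp point, in m); x points along the fingers, y is the direction in which the jaws open and shut, and the axes are right-handed (so a half turn about x gives the same grasp; the last joint's range is limited). The gripper opens to 87 mm and grips with 3 to 60 N. Pads are 19 mm wide; open, the fingers measure 117 mm over their backs; the gripper's body (75 mm by 190 mm) begins 51 mm behind the grasp point.
Start: joints at [-1.215, 0.332, -0.065, 1.46, 0.022, 1.35, -0.088], TCP at [0.231, 0.581, 0.223] pointing down, gripper open.
Joint ranges: [-2.6, 2.6], [-0.5, 2.12], [-1.47, 1.34], [0.16, 2.42], [-1.27, 4.41], [0.06, 2.06], [-2.6, 2.6]. Speed limits (rad/s): [2.22, 2.22, 2.79, 2.79, 3.14, 3.14, 3.14].

## Interface

Orientations are given as a unit quaternion [x, y, z, w].
In Python, from bench import r, vision, close_job gives the robot as it stands. The module is installed in compiled form; this text tells all that it offers.
- The arm moves only by the shell command python3 -m pendant 'ROWS' [OPENING] [FORCE]. ROWS is text: rows parted by semicolons, each of 6 numbers parted by spaces: the shift along the tool's x, y, z in units of 0.25 m (1.0 is 0.25 m), then the turn, a rotation vector about the tool's x, y, z in units of 1.5 rad (1.0 is 1.5 rad). A call has 1 to 8 rows; each row is the pose to reach, as a shift and turn from the pose commanded when the call began, along the tool's axes at that moment; what a row does not reach only later rows make up. A row lasts 1/10 s, in which the tool goes at most 50 mm and 8.59 degrees, less where a joint would pass 70% of its speed; a pose out of reach is approached as far as the arm can. A call with a number of a shift or a turn outside -1 to 1 is refused whole. A call with a gripper value outside its range is refused whole. OPENING is the gripper command: -1 is shut, 1 is fully open, values between are in proportion, set as the call begins (- or left out, the last holds). The fingers move at their own pace and stop on an object; FORCE is the grip in N (left out, the last holds). Time passes only in rows, so rows that repeat a pose let the fingers close. It gives the time, the measured TCP pose, the force and the opening at its end, in the units of the state.
- r.read_state(): the state, without advancing time (a new reading comes with each control period).
- vision.camera(name): name is "side" or "top" or "wrist"; returns (picture, depth): 420x560x3 uint8, blue, green, red; 420x560 float32, m along the optical axis (not along the pixel's ray), 0 where there is no reading.
- vision.get_calibration(name): a dict with "camera_matrix" (3x3 intrinsics, pixels), "rvec" (rotation vector, rad) and "tvec" (3), from world to camera coordinates, as OpenCV has them. Camera axes: x right, y down, z forward; pixel columns grow to the right and rows downward; lengths in m; the calibration is good to about 2 mm. A picture is of the moment at which its call begins: read the wrist's pose just before it. get_calibration takes no time and is no camera call; for the wrist camera it gives the pose at the moment of the call.
- close_job(): hands the job in, once; it reports no verdict.
The state is a dict: "time": time; "joint_positions": joint angles; "joint_vel": joint speeds; "joint_torque": joint torques, N m; "ee_pos": TCP position; "eef_rot": TCP orientation; "ft_force": force on the tool from outside, world axes, zero at the start; "torque": the same for the moment, N m; "width": finger opening in m.
Only numpy, scipy, OpenCV 4.12 (cv2) and the standard library are available. Lean on these libraries where they do the work, as an engineer would, in place of code of your own. Each camera call takes 0.05 s, during which the arm holds its last target. There are 200 camera calls.

## Task

Get the drying crib ready and present the blank for sealing: first lay the two loose slats flat across the two bearers of the crib base, square to the bearers and centred on them, one near each end of the bearers. Then draw the short square blank out of its slanted stand, turn it level and keep holding it in the gripper above the middle of the crib, lengthwise along the bearers (so crosswise to the slats) and about 10 cm clear above the slats, so that I can brush sealer on its ends; finish while still holding it, still and touching nothing else. Leave the wax tin, the chuck key and the long blank where they are.

Things in the scene. Friction and masses are not known exactly. Their poses are not given: they have to be found in the camera images.
- crib_top (a point): Crib base, fixed to the worktop for the episode (its place and yaw vary): a thin plywood board 116 x 112 x 8 mm with two parallel wooden bearers on it, each 120 mm long (along this point's x), 24 mm wide, their centre lines 76 mm apart (at y = -38 and +38 mm). This point is the middle between the bearers at the height of their top faces, 32 mm above the worktop; z is up. Between the bearers there is a 52 mm wide gap down to the board.
- slat_a_centre (a point): One loose slat, pale wood stick 130 x 20 x 20 mm, 35 g, lying flat on the worktop; point at its centre, x along its length, z up at the start. The two slats are alike and may go to either end of the crib.
- slat_b_centre (a point): The other loose slat, same 130 x 20 x 20 mm, 35 g; point at its centre, x along its length, z up at the start.
- stand_mouth (a point): Blank stand, fixed to the worktop for the episode (its place and yaw vary): a dark base board 130 x 86 mm with a plywood socket block 66 x 66 x 52 mm tilted on it. This point is the centre of the socket's square mouth (42 mm wide, 40 mm deep, closed at the bottom). Its axes are those of the level base board: z up, y sideways, and -x the side to which the socket leans; the socket's axis points out of the mouth along (-0.707, 0, 0.707) in these axes, 45 degrees up.
- blank_centre (a point): Short dark square turning blank, 38 x 120 x 38 mm, 118 g nominal, standing loosely in the slanted socket (about 2 mm play a side) with some 40 mm of its length inside and 80 mm outside. Point at its centre; y is its long axis and at the start points out of the socket, up along the slant; x then points to the stand's +y, and z up and away from the side to which it leans.
- wax_tin_centre (a point): Bystander: round tin with a red lid, 70 mm across, 29 mm high; centre.
- chuck_key_centre (a point): Bystander: grey metal chuck key with a T handle, 55 x 88 x 19 mm, lying flat; centre.
- long_blank_centre (a point): Bystander: light square turning blank 45 x 152 x 45 mm, longer and paler than the one in the stand, lying on the worktop; centre.

How it is judged:
By the outcome, as a careful person would: the job done as asked, in the order asked, and still so for the second after the job is handed in, while the arm keeps its last pose, push and grip.
It also fails if it takes over 67 s, if anything falls off the work surface, if the arm or the gripper's body presses on something with over 40 N, if the wrist force passes 120 N, or if a joint passes its speed limit or range.

## Working session

There is one attempt and no reset: what is moved stays moved. The work goes in short steps, Python scripts to look and compute and a shell command to move; the robot and the scene stay as the last step left them, time stands still between calls to the robot, and variables do not carry over. Pictures are saved under pics/ and viewed, about 8 in all and at most 12, crops included, and the job is handed in when it is done.

```bash
mkdir -p pics; ls; python3 - <<'E'
from bench import r, vision
import cv2, numpy as np
print(r.read_state(), r.grasp_offset)
for n in ("top","side"):
    p,d=vision.camera(n); cv2.imwrite(f"pics/{n}0.png",p); np.save(f"{n}0.npy",d)
    c=vision.get_calibration(n); print(n,c)
E
```

```text
pics
{'time': 0.0, 'joint_positions': array([-1.21461191,  0.33285616, -0.06467635,  1.46096327,  0.02162793,
        1.34988692, -0.08847667]), 'joint_vel': array([-1.39435445e-03,  1.60272759e-06,  7.11559451e-04,  9.14540370e-04,
        1.45963108e-03, -7.29419979e-04, -1.51569124e-03]), 'joint_torque': array([ 2.23263723e-04, -6.23274136e+01,  2.44132429e-02, -3.89899278e+01,
       -6.14714739e-02,  4.00007854e-02,  1.02102972e-04]), 'ee_pos': array([0.23100254, 0.58032141, 0.22175322]), 'eef_rot': array([ 0.13261363,  0.69452351, -0.13360914,  0.69440573]), 'ft_force': array([ 0.94706576, -0.25762741, -0.72176495]), 'torque': array([-0.05459031, -0.01332906, -0.00227331]), 'width': 0.08703398801400003} 0.0187
top {'camera_matrix': array([[450.98896026,   0.        , 282.98249239],
       [  0.        , 450.98896026, 208.47726056],
       [  0.        ,   0.        ,   1.        ]]), 'rvec': array([ 2.12344043, -2.1824758 ,  0.10503988]), 'tvec': array([0.05349257, 0.56685122, 1.26690096])}
side {'camera_matrix': array([[432.99113642,   0.        , 277.29196659],
       [  0.        , 432.99113642, 214.12051012],
       [  0.        ,   0.        ,   1.        ]]), 'rvec': array([ 0.2916588 ,  2.49750578, -1.60925236]), 'tvec': array([0.52519401, 0.01358542, 1.27802032])}
```

View pics/top0.png

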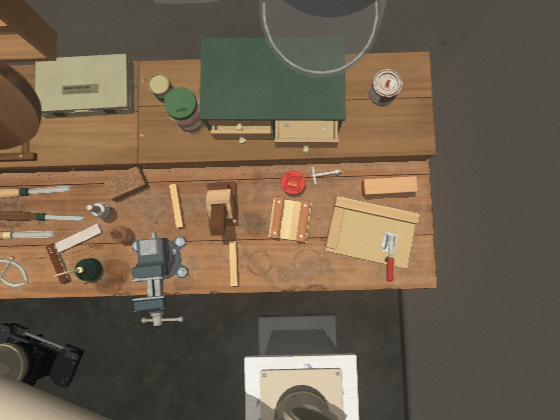

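View pics/side0.png

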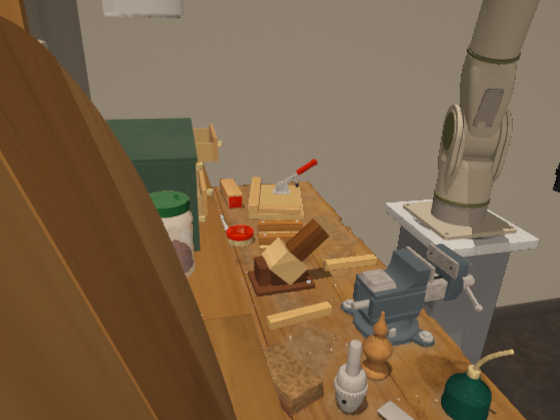

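The top view shows the slats at about (176,206) and (234,263), the stand at (220,210) with the blank leaning towards the robot (down in the image), and the crib at (290,220). The tin and key are at (293,182) and (325,175). I'll enlarge the work area to measure.

```bash
cat > h.py <<'E'
import numpy as np, cv2
from bench import r, vision
from scipy.spatial.transform import Rotation as R
def cal(n):
    c=vision.get_calibration(n); return c["camera_matrix"],R.from_rotvec(c["rvec"]).as_matrix(),c["tvec"]
def cloud(d,c):
    K,Rm,t=c; v,u=np.mgrid[:d.shape[0],:d.shape[1]]
    P=np.stack([(u-K[0,2])/K[0,0]*d,(v-K[1,2])/K[1,1]*d,d],-1)
    return (P-t)@Rm
def onplane(uv,z,c):
    K,Rm,t=c; uv=np.atleast_2d(uv); ray=np.c_[(uv[:,0]-K[0,2])/K[0,0],(uv[:,1]-K[1,2])/K[1,1],np.ones(len(uv))]@Rm
    o=-Rm.T@t; return o+ray*((z-o[2])/ray[:,2])[:,None]
E
python3 - <<'E'
from h import *
p=cv2.imread("pics/top0.png"); cv2.imwrite("pics/topc.png",cv2.resize(p[170:295,160:320],None,fx=5,fy=4.8*5/4.8,interpolation=cv2.INTER_CUBIC)[:600])
d=np.load("top0.npy"); W=cloud(d,cal("top"))
for u,v in [(205,265),(250,250),(176,206),(234,263),(290,220),(278,220),(304,220),(220,193),(218,218),(155,255),(293,182),(240,100),(300,130)]: print(u,v,W[v,u].round(3))
E
```

```text
205 265 [ 0.412  0.271 -0.001]
250 250 [0.452 0.138 0.003]
176 206 [0.586 0.351 0.019]
234 263 [0.416 0.183 0.019]
290 220 [0.536 0.019 0.014]
278 220 [0.535 0.053 0.034]
304 220 [ 0.533 -0.022  0.03 ]
220 193 [0.613 0.214 0.071]
218 218 [0.537 0.212 0.121]
155 255 [0.443 0.388 0.099]
293 182 [0.645 0.007 0.034]
240 100 [0.799 0.129 0.296]
300 130 [ 0.74  -0.013  0.233]
```

View pics/topc.png

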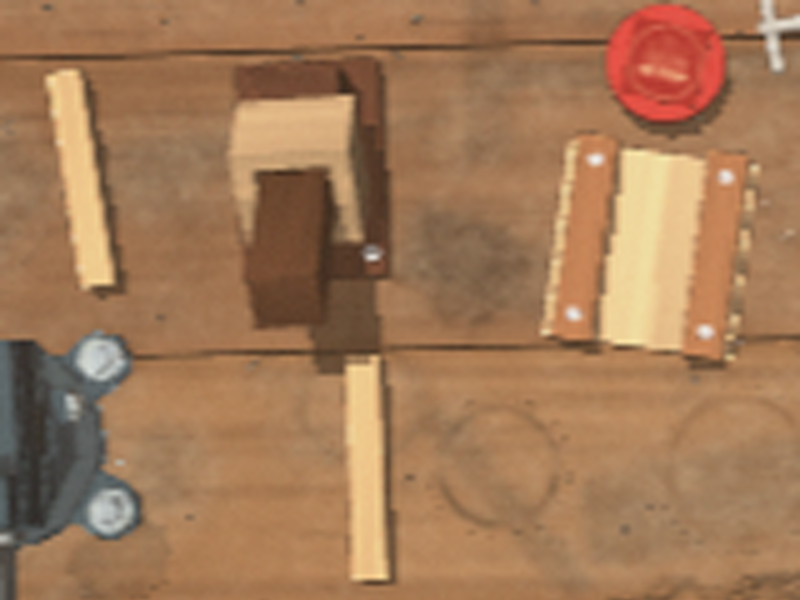

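The crop (scale 5, offset 160,170) shows the bearer screws at (596,159), (574,313), (726,176) and (706,331). The slats run (63,70)–(100,288) and (362,358)–(371,580). The blank's upper end is near (285,325). Next I'll measure poses from pixels and depth.

```bash
python3 - <<'E'
from h import *
c=cal("top"); d=np.load("top0.npy"); W=cloud(d,c)
f=lambda L:np.array(L)/5+[160-.4,170-.4]
b=onplane(f([(596,159),(574,313),(726,176),(706,331)]),.032,c)
print("screws",b.round(4),"mid",b.mean(0).round(4), "yaw", [np.degrees(np.arctan2(*(q)[1::-1])) for q in (b[0]-b[1],b[2]-b[3])], "gap",np.linalg.norm((b[0]+b[1]-b[2]-b[3])/2))
def rect(P,name):
    q=cv2.minAreaRect((P[:,:2]*1000).astype(np.float32)); box=cv2.boxPoints(q)
    e=box[1]-box[0],box[2]-box[1]; L=max(e,key=np.linalg.norm)
    print(name,len(P),np.round(q[0],1),np.round(q[1],1),"yaw",np.degrees(np.arctan2(L[1],L[0]))%180,"z",np.median(P[:,2]).round(4))
for n,(x0,x1,y0,y1) in dict(A=(.5,.66,.31,.39),B=(.33,.50,.15,.22)).items():
    m=(W[...,0]>x0)&(W[...,0]<x1)&(W[...,1]>y0)&(W[...,1]<y1)&(W[...,2]>.014)&(W[...,2]<.028); rect(W[m],n)
m=(W[...,0]>.45)&(W[...,0]<.62)&(W[...,1]>-.06)&(W[...,1]<.1)&(W[...,2]>.025)&(W[...,2]<.04); rect(W[m],"crib bearers")
for n,L,z in (("A",[(47,74),(80,70),(116,286),(82,290)],.02),("B",[(345,362),(380,358),(390,579),(352,581)],.02)):
    rect(onplane(f(L),z,c),n+"px")
# blank from both cams: dark brown pts above z .05
for n in("top","side"):
    p=cv2.imread(f"pics/{n}0.png"); dd=np.load(n+"0.npy"); V=cloud(dd,cal(n))
    m=(p[...,2]<110)&(V[...,0]>.44)&(V[...,0]<.63)&(V[...,1]>.15)&(V[...,1]<.27)&(V[...,2]>.055)&(V[...,2]<.2)
    P=V[m]; print(n,len(P),P.min(0).round(3),P.max(0).round(3))
    # two-plane ransac
    rng=np.random.default_rng(0); Q=P
    for k in range(3):
        best=None
        for i in range(400):
            a,b_,c_=Q[rng.choice(len(Q),3,False)]; nn=np.cross(b_-a,c_-a); l=np.linalg.norm(nn)
            if l<1e-6: continue
            nn/=l; inl=abs((Q-a)@nn)<.002
            if best is None or inl.sum()>best.sum(): best=inl
        S=Q[best]; ce=S.mean(0); nn=np.linalg.svd(S-ce,full_matrices=False)[2]; 
        print(" plane",best.sum(),nn[2].round(3),"c",ce.round(4),"axis",nn[0].round(3)); Q=Q[~best]
        if len(Q)<30: break
E
```

```text
screws [[ 0.5892  0.0495  0.032 ]
 [ 0.5005  0.0644  0.032 ]
 [ 0.5771 -0.0253  0.032 ]
 [ 0.4881 -0.011   0.032 ]] mid [0.5387 0.0194 0.032 ] yaw [np.float64(-9.513343396314735), np.float64(-9.113132913250741)] gap 0.07606093609209741
A 315 [588.7 353.6] [130.2  21. ] yaw 9.400594 z 0.0204
B 318 [416.2 188.4] [126.7  20.7] yaw 0.9838698 z 0.0206
crib bearers 724 [550.3  19.2] [ 99.9 144.8] yaw 170.67502 z 0.0325
Apx 4 [587.5 351.6] [131.2  19.9] yaw 9.250778 z 0.02
Bpx 4 [414.7 186.7] [126.5  21.8] yaw 1.7890748 z 0.02
top 309 [0.493 0.186 0.057] [0.629 0.238 0.138]
 plane 105 [-0.628 -0.071 -0.775] c [0.5571 0.2152 0.1016] axis [-0.762 -0.148  0.631]
 plane 83 [-0.744 -0.     0.668] c [0.5037 0.2139 0.1225] axis [-0.233  0.937 -0.26 ]
 plane 62 [ 0.042 -0.999  0.016] c [0.5368 0.1987 0.0977] axis [-0.766 -0.022  0.642]
side 579 [0.495 0.197 0.057] [0.629 0.243 0.136]
 plane 490 [ 0.028 -1.    -0.006] c [0.5349 0.2348 0.0967] axis [ 0.742  0.025 -0.67 ]
 plane 38 [-0.149  0.977 -0.153] c [0.534  0.2353 0.1018] axis [ 0.845  0.045 -0.532]
 plane 30 [-0.648 -0.075 -0.758] c [0.5535 0.213  0.1024] axis [ 0.73   0.223 -0.646]
```

```bash
cat >> h.py <<'E'
def down(th,pitch=0):
    """tool down, jaw axis at yaw th deg; pitch deg tilts the tool point towards +(th-90) side"""
    t=np.radians(th); y=np.array([np.cos(t),np.sin(t),0]); x=np.array([0,0,-1.]); 
    m=np.c_[x,y,np.cross(x,y)]; return R.from_rotvec(y*np.radians(pitch))*R.from_matrix(m)
def state():
    s=r.read_state(); q=R.from_quat(s["eef_rot"]); m=q.as_matrix()
    print("t %.2f"%s["time"],"p",s["ee_pos"].round(4),"jawyaw %.1f"%np.degrees(np.arctan2(m[1,1],m[0,1])),"x",m[:,0].round(3),"w %.4f"%s["width"],"j",s["joint_positions"].round(2),"F",s["ft_force"].round(1))
    return s["ee_pos"],q
def rows(*targets):
    """rows from the present pose to each (pos,rot)"""
    p,q=state()
    for P,Q in targets:
        d=q.inv().apply(np.array(P)-p); w=(q.inv()*Q).as_rotvec()
        print("ROW"," ".join("%.4f"%v for v in np.r_[d/.25,w/1.5]),"| mm %.0f deg %.0f"%(np.linalg.norm(d)*1e3,np.degrees(np.linalg.norm(w))))
E
python3 - <<'E'
from h import *
for th in (99.3,-80.7): rows(([.588,.353,.2],down(th)))
E
```

```text
t 0.10 p [0.231  0.5804 0.2218] jawyaw 68.3 x [-0.    -0.001 -1.   ] w 0.0870 j [-1.21  0.33 -0.06  1.46  0.02  1.35 -0.09] F [ 1.  -0.1  0.1]
ROW 0.0879 -0.3169 1.6630 -0.3607 -0.0002 0.0008 | mm 424 deg 31
t 0.10 p [0.231  0.5804 0.2218] jawyaw 68.3 x [-0.    -0.001 -1.   ] w 0.0870 j [-1.21  0.33 -0.06  1.46  0.02  1.35 -0.09] F [ 1.  -0.1  0.1]
ROW 0.0879 -0.3169 1.6630 1.7337 0.0011 0.0002 | mm 424 deg 149
```

```bash
python3 -m pendant '0 -0.17 0.9 -0.2 0 0;0 -0.17 0.9 -0.2 0 0;0 -0.17 0.9 -0.2 0 0;0 -0.17 0.9 -0.2 0 0;0 -0.17 0.9 -0.2 0 0;0 -0.17 0.9 -0.2 0 0;0 -0.17 0.9 -0.2 0 0' 1 30
python3 - <<'E'
from h import *
rows(([.588,.353,.17],down(99.3)))
E
```

```text
time: 0.8
ee_pos: [0.4247, 0.4575, 0.2221]
eef_rot: [0.028, 0.707, -0.029, 0.706]
ft_force: [-0.0, 0.1, 0.2]
width: 0.087
t 0.80 p [0.4247 0.4575 0.2221] jawyaw 85.4 x [-0.001 -0.    -1.   ] w 0.0870 j [-0.9   0.33  0.01  1.47 -0.    1.35  0.6 ] F [-0.   0.1  0.2]
ROW 0.2082 -0.3642 0.6847 -0.1618 -0.0005 0.0002 | mm 201 deg 14
```

```bash
python3 -m pendant '0.2 -0.364 0.685 -0.162 0 0;0.2 -0.364 0.685 -0.162 0 0;0.2 -0.364 0.685 -0.162 0 0;0.2 -0.364 0.685 -0.162 0 0;0.2 -0.364 0.685 -0.162 0 0;0.2 -0.364 0.685 -0.162 0 0;0.2 -0.364 0.685 -0.162 0 0'
python3 - <<'E'
from h import *
state(); c=cal("wrist"); p,d=vision.camera("wrist"); W=cloud(d,c); cv2.imwrite("pics/w1.png",p)
m=(W[...,0]>.5)&(W[...,0]<.67)&(W[...,1]>.3)&(W[...,1]<.41)&(W[...,2]>.013)&(W[...,2]<.03)
P=W[m]; print(len(P),np.median(P[:,2])); q=cv2.minAreaRect((P[:,:2]*1000).astype(np.float32)); print(q)
rows(([.588,.353,.06],down(99.3)),([.588,.353,.006],down(99.3)))
E
```

```text
time: 1.5
ee_pos: [0.5862, 0.3564, 0.1726]
eef_rot: [-0.059, 0.705, 0.06, 0.704]
ft_force: [-0.4, 0.5, -0.2]
width: 0.0868
t 1.50 p [0.5862 0.3564 0.1726] jawyaw 99.6 x [-0.001  0.001 -1.   ] w 0.0868 j [-0.65  0.49  0.06  1.35 -0.03  1.3   1.15] F [-0.4  0.5 -0.2]
2731 0.01959423498106757
((589.4541015625, 351.53173828125), (128.5535125732422, 20.030136108398438), 9.162352561950684)
t 1.55 p [0.5862 0.3565 0.1729] jawyaw 99.6 x [-0.001  0.001 -1.   ] w 0.0870 j [-0.65  0.49  0.06  1.35 -0.03  1.3   1.15] F [-0.2  0.  -0.1]
ROW 0.4516 -0.0155 0.0049 0.0037 -0.0002 -0.0010 | mm 113 deg 0
ROW 0.6676 -0.0159 0.0050 0.0037 -0.0002 -0.0010 | mm 167 deg 0
```

View pics/w1.png

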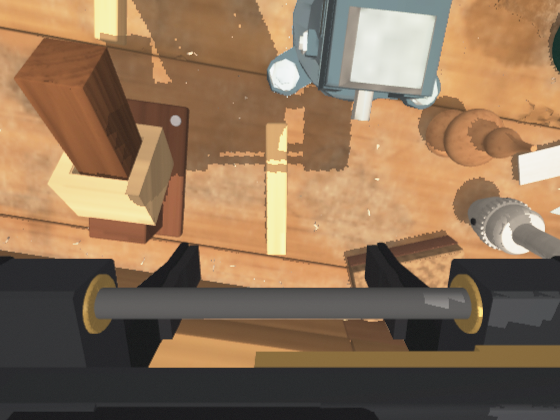

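The wrist view shows slat A at (277,125–255), between the fingers, with the stand off to the left. I measure its centre at (0.589, 0.352).

```bash
python3 -m pendant '0.45 -0.019 0.008 0.004 0 0;0.45 -0.019 0.008 0.004 0 0;0.45 -0.019 0.008 0.004 0 0;0.56 -0.019 0.008 0.004 0 0;0.667 -0.019 0.008 0.004 0 0;0.667 -0.019 0.008 0.004 0 0;0.667 -0.019 0.008 0.004 0 0' && python3 -m pendant '0 0 0 0 0 0;0 0 0 0 0 0;0 0 0 0 0 0;0 0 0 0 0 0;0 0 0 0 0 0;0 0 0 0 0 0' -1 30
```

```text
time: 2.25
ee_pos: [0.5909, 0.3508, 0.0077]
eef_rot: [-0.056, 0.705, 0.057, 0.705]
ft_force: [0.0, 0.0, 0.2]
width: 0.0869
time: 2.85
ee_pos: [0.5908, 0.3495, 0.0059]
eef_rot: [-0.056, 0.705, 0.056, 0.705]
ft_force: [-0.4, 0.1, -0.6]
width: 0.0468
```

```bash
python3 -m pendant '0 0 0 0 0 0;0 0 0 0 0 0;0 0 0 0 0 0;0 0 0 0 0 0;0 0 0 0 0 0;0 0 0 0 0 0' && python3 -m pendant '-0.6 0 0 0 0 0;-0.6 0 0 0 0 0;-0.6 0 0 0 0 0;-0.6 0 0 0 0 0;-0.6 0 0 0 0 0;-0.6 0 0 0 0 0'
python3 - <<'E'
from h import *
rows(([.583,.200,.22],down(99.3)),([.583,.012,.19],down(-9.3)))
E
```

```text
time: 3.45
ee_pos: [0.5908, 0.3495, 0.0058]
eef_rot: [-0.056, 0.705, 0.056, 0.705]
ft_force: [0.1, -0.4, 0.2]
width: 0.0198
time: 4.05
ee_pos: [0.5901, 0.3491, 0.1543]
eef_rot: [-0.056, 0.706, 0.056, 0.704]
ft_force: [0.2, -0.1, -0.2]
width: 0.0196
t 4.05 p [0.5901 0.3491 0.1543] jawyaw 99.1 x [-0.002 -0.001 -1.   ] w 0.0196 j [-0.64  0.5   0.06  1.37 -0.03  1.27  1.15] F [ 0.2 -0.1 -0.2]
ROW -0.2621 -0.5846 -0.1224 -0.0027 -0.0013 0.0006 | mm 163 deg 0
ROW -0.1412 -1.3271 -0.2407 1.2609 -0.0004 0.0016 | mm 339 deg 108
```

```bash
python3 -m pendant '-0.2 0 0 0 0 0;-0.25 -0.6 -0.12 0.7 0 0;-0.25 -0.6 -0.12 0.7 0 0;-0.25 -0.6 -0.12 0.7 0 0;-0.25 -0.6 -0.12 0.7 0 0;-0.25 -0.6 -0.12 0.7 0 0;-0.25 -0.6 -0.12 0.7 0 0;-0.25 -0.6 -0.12 0.7 0 0'
python3 - <<'E'
from h import *
rows(([.583,.012,.19],down(-9.3)))
E
```

```text
time: 4.85
ee_pos: [0.584, 0.1962, 0.2164]
eef_rot: [0.306, 0.638, -0.308, 0.636]
ft_force: [0.5, -0.9, 0.5]
width: 0.0198
t 4.85 p [0.584  0.1962 0.2164] jawyaw 38.5 x [-0.003 -0.001 -1.   ] w 0.0198 j [-0.61  0.32  0.27  1.51 -0.08  1.33  0.34] F [ 0.5 -0.9  0.5]
ROW 0.1064 -0.4619 0.5739 0.5566 0.0004 0.0021 | mm 186 deg 48
```

```bash
python3 -m pendant '0.1 -0.462 0.574 0.5567 0 0.002;0.1 -0.462 0.574 0.5567 0 0.002;0.1 -0.462 0.574 0.5567 0 0.002;0.1 -0.462 0.574 0.5567 0 0.002;0.1 -0.462 0.574 0.5567 0 0.002;0.1 -0.462 0.574 0.5567 0 0.002;0.1 -0.462 0.574 0.5567 0 0.002;0.1 -0.462 0.574 0.5567 0 0.002'
python3 - <<'E'
from h import *
state(); c=cal("wrist"); p,d=vision.camera("wrist"); cv2.imwrite("pics/w2.png",p); np.savez("w2.npz",d=d,K=c[0],R=c[1],t=c[2])
E
```

```text
time: 5.65
ee_pos: [0.5845, 0.0126, 0.1922]
eef_rot: [0.537, 0.46, -0.536, 0.461]
ft_force: [-0.7, 0.1, 0.3]
width: 0.0198
t 5.65 p [0.5845 0.0126 0.1922] jawyaw -8.8 x [ 0.001  0.    -1.   ] w 0.0198 j [-0.49  0.27  0.46  1.64 -0.13  1.26 -0.15] F [-0.7  0.1  0.3]
```

View pics/w2.png

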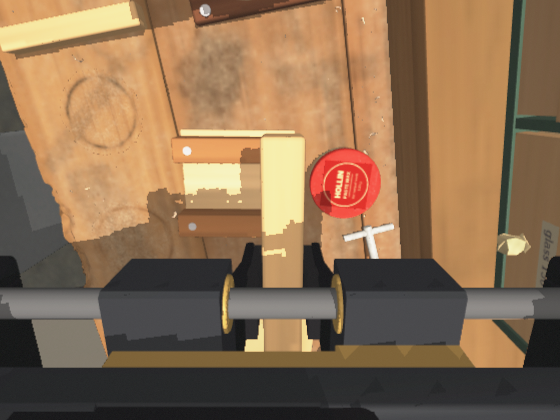

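The slat is held, with its end at (262–304,135). The near ends of the bearers show at (173,139)–(172,161) and about (179,213)–(180,235), with screws at (187,151) and (192,226). I'll check the crib pose against these.

```bash
python3 - <<'E'
from h import *
z=np.load("w2.npz"); c=(z["K"],z["R"],z["t"])
P=onplane([(173,139),(172,161),(179,213),(180,235),(187,151),(192,226)],.032,c)
ya=np.radians(-9.3); e=np.array([[np.cos(ya),np.sin(ya)],[-np.sin(ya),np.cos(ya)]]); o=np.array([.5387,.0194])
print(((P[:,:2]-o)@e.T).round(4))
W=cloud(z["d"],c)
# bearer tops in crib coords
C=(W[...,:2]-o)@e.T; Z=W[...,2]
m=(abs(C[...,0])<.075)&(abs(C[...,1])<.06)&(Z>.026)&(Z<.04)
for s in (1,-1):
    k=m&(s*C[...,1]>.0); q=C[k]; print(s,k.sum(),np.percentile(q,[1,50,99],axis=0).round(4),np.median(Z[k]))
m=(Z>.19)&(Z<.22)&(W[...,1]>-.1)&(abs(W[...,0]-.585)<.05); Q=W[m]; print(m.sum(),np.median(Q[:,2]),cv2.minAreaRect((Q[:,:2]*1000).astype(np.float32)), onplane([(262,136),(304,136)],np.median(Q[:,2]),c))
E
```

```text
[[-0.0561  0.0481]
 [-0.0588  0.0275]
 [-0.0562 -0.0245]
 [-0.057  -0.048 ]
 [-0.0438  0.0371]
 [-0.0442 -0.0382]]
1 2289 [[-0.0577  0.0251]
 [-0.0168  0.0376]
 [ 0.0243  0.0491]] 0.031520597228981914
-1 1946 [[-0.0576 -0.0502]
 [-0.0161 -0.0375]
 [ 0.0244 -0.0267]] 0.03139931438730363
8969 0.20594203228343513 ((586.2150268554688, 23.071956634521484), (112.08040618896484, 39.486148834228516), 70.79293823242188) [[0.58605431 0.07947334 0.20594203]
 [0.60384469 0.07672665 0.20594203]]
```

```bash
python3 - <<'E'
from h import *
rows(([.5842,.0106,.06],down(-9.3)),([.5842,.0106,.0385],down(-9.3)))
E
```

```text
t 5.70 p [0.5846 0.0127 0.1924] jawyaw -8.8 x [ 0.001  0.    -1.   ] w 0.0198 j [-0.49  0.27  0.46  1.64 -0.13  1.26 -0.15] F [ 1.   0.3 -0.6]
ROW 0.5297 -0.0012 0.0087 0.0062 -0.0004 -0.0009 | mm 132 deg 1
ROW 0.6157 -0.0013 0.0088 0.0062 -0.0004 -0.0009 | mm 154 deg 1
```

```bash
python3 -m pendant '0.3 -0.001 0.009 0.006 0 -0.001;0.53 -0.001 0.009 0.006 0 -0.001;0.53 -0.001 0.009 0.006 0 -0.001;0.53 -0.001 0.009 0.006 0 -0.001;0.57 -0.001 0.009 0.006 0 -0.001;0.6 -0.001 0.009 0.006 0 -0.001;0.616 -0.001 0.009 0.006 0 -0.001;0.616 -0.001 0.009 0.006 0 -0.001' && python3 -m pendant '0 0 0 0 0 0;0 0 0 0 0 0' && python3 -c "
from h import *;state()"
```

```text
time: 6.5
ee_pos: [0.5851, 0.0104, 0.0396]
eef_rot: [0.54, 0.457, -0.539, 0.457]
ft_force: [0.5, -0.5, -0.6]
width: 0.0195
time: 6.7
ee_pos: [0.5852, 0.0104, 0.0399]
eef_rot: [0.54, 0.457, -0.539, 0.457]
ft_force: [-0.3, 0.3, -0.2]
width: 0.0198
t 6.70 p [0.5852 0.0104 0.0399] jawyaw -9.5 x [ 0.002  0.001 -1.   ] w 0.0198 j [-0.44  0.44  0.43  1.78 -0.21  0.97 -0.09] F [-0.3  0.3 -0.2]
```

```bash
python3 -m pendant '0.007 0 0 0 0 0;0.007 0 0 0 0 0;0.007 0 0 0 0 0' && python3 -m pendant '0 0 0 0 0 0;0 0 0 0 0 0;0 0 0 0 0 0;0 0 0 0 0 0;0 0 0 0 0 0;0 0 0 0 0 0' 0.1 && python3 -m pendant '-0.25 0 0 0 0 0;-0.6 0 0 0 0 0;-0.6 0 0 0 0 0;-0.6 0 0 0 0 0;-0.6 0 0 0 0 0' 1 
python3 - <<'E'
from h import *
rows(([.4155,.187,.19],down(91.4)))
E
```

```text
time: 7.0
ee_pos: [0.5851, 0.0104, 0.0377]
eef_rot: [0.54, 0.457, -0.539, 0.457]
ft_force: [0.4, -0.2, 0.3]
width: 0.0198
time: 7.6
ee_pos: [0.5849, 0.0104, 0.0375]
eef_rot: [0.54, 0.457, -0.539, 0.457]
ft_force: [0.6, -0.7, -0.2]
width: 0.0468
time: 8.1
ee_pos: [0.5853, 0.0103, 0.1888]
eef_rot: [0.541, 0.457, -0.538, 0.458]
ft_force: [-0.3, 0.1, -1.1]
width: 0.0798
t 8.10 p [0.5853 0.0103 0.1888] jawyaw -9.5 x [ 0.004  0.002 -1.   ] w 0.0798 j [-0.49  0.27  0.47  1.64 -0.13  1.25 -0.16] F [-0.3  0.1 -1.1]
ROW -0.0061 -0.7860 -0.5858 -1.1735 0.0009 -0.0032 | mm 245 deg 101
```

```bash
python3 -m pendant '0 -0.786 -0.586 -0.8 0 -0.003;0 -0.786 -0.586 -0.8 0 -0.003;0 -0.786 -0.586 -0.8 0 -0.003;0 -0.786 -0.586 -0.8 0 -0.003;0 -0.786 -0.586 -0.8 0 -0.003;0 -0.786 -0.586 -1 0 -0.003;0 -0.786 -0.586 -1 0 -0.003;0 -0.786 -0.586 -1.17 0 -0.003' 1 && python3 -m pendant '0 0 0 -0.37 0 0;0 0 0 -0.37 0 0;0 0 0 -0.37 0 0;0 0 0 -0.37 0 0;0 0 0 -0.37 0 0'
python3 - <<'E'
from h import *
state(); c=cal("wrist"); p,d=vision.camera("wrist"); W=cloud(d,c); cv2.imwrite("pics/w3.png",p)
m=(W[...,0]>.33)&(W[...,0]<.5)&(W[...,1]>.14)&(W[...,1]<.24)&(W[...,2]>.013)&(W[...,2]<.03)
P=W[m]; print(len(P),np.median(P[:,2])); q=cv2.minAreaRect((P[:,:2]*1000).astype(np.float32)); print(q)
rows(([.4155,.187,.006],down(91.4)))
E
```

```text
t 8.10 p [0.5853 0.0103 0.1888] jawyaw -9.5 x [ 0.004  0.002 -1.   ] w 0.0798 j [-0.49  0.27  0.47  1.64 -0.13  1.25 -0.16] F [-0.3  0.1 -1.1]
3755 0.019637785507104398
((418.838623046875, 185.66116333007812), (127.97984313964844, 21.073802947998047), 1.1224573850631714)
t 8.15 p [0.5844 0.0103 0.1873] jawyaw -9.4 x [ 0.001  0.001 -1.   ] w 0.0822 j [-0.49  0.28  0.47  1.65 -0.13  1.25 -0.16] F [ 0.  -0.4 -0.7]
ROW 0.7253 -0.7832 -0.5852 -1.1734 -0.0002 -0.0013 | mm 304 deg 101out of range: a turn must lie within [-1, 1]
```

```bash
python3 -m pendant '0 -0.78 -0.585 -0.8 0 0;0 -0.78 -0.585 -0.8 0 0;0 -0.78 -0.585 -0.8 0 0;0 -0.78 -0.585 -0.8 0 0;0 -0.78 -0.585 -0.8 0 0;0 -0.78 -0.585 -0.8 0 0;0 -0.78 -0.585 -0.8 0 0;0 -0.78 -0.585 -0.8 0 0' 1 && python3 -m pendant '0 0 0 -0.37 0 0;0 0 0 -0.37 0 0;0 0 0 -0.37 0 0;0 0 0 -0.37 0 0;0 0 0 -0.37 0 0'
python3 - <<'E'
from h import *
state(); c=cal("wrist"); p,d=vision.camera("wrist"); W=cloud(d,c); cv2.imwrite("pics/w3.png",p)
m=(W[...,0]>.33)&(W[...,0]<.5)&(W[...,1]>.14)&(W[...,1]<.24)&(W[...,2]>.013)&(W[...,2]<.03)
P=W[m]; print(len(P),np.median(P[:,2])); q=cv2.minAreaRect((P[:,:2]*1000).astype(np.float32)); print(q)
rows(([.417,.1865,.006],down(91.3)))
E
```

```text
time: 8.95
ee_pos: [0.4152, 0.1864, 0.186]
eef_rot: [0.185, 0.683, -0.185, 0.682]
ft_force: [0.4, -0.0, -0.4]
width: 0.0873
time: 9.45
ee_pos: [0.4155, 0.1861, 0.1861]
eef_rot: [-0.008, 0.707, 0.007, 0.707]
ft_force: [0.6, -0.7, -0.7]
width: 0.0871
t 9.45 p [0.4155 0.1861 0.1861] jawyaw 91.2 x [-0.001 -0.    -1.   ] w 0.0871 j [-0.77 -0.03  0.24  1.95  0.01  1.22  1.07] F [ 0.6 -0.7 -0.7]
2532 0.019582685266185854
((416.984375, 186.12725830078125), (129.0201873779297, 20.016576766967773), 0.953861653804779)
t 9.50 p [0.4157 0.1862 0.1863] jawyaw 91.0 x [-0.001 -0.    -1.   ] w 0.0872 j [-0.77 -0.03  0.24  1.95  0.01  1.22  1.06] F [ 0.1 -0.3 -0.2]
ROW 0.7212 0.0013 0.0058 -0.0038 -0.0004 0.0002 | mm 180 deg 0
```

```bash
python3 -m pendant '0.2 0 0.006 0 0 0;0.4 0 0.006 0 0 0;0.55 0 0.006 0 0 0;0.62 0 0.006 0 0 0;0.67 0 0.006 0 0 0;0.72 0 0.006 0 0 0;0.72 0 0.006 0 0 0' && python3 -m pendant '0 0 0 0 0 0;0 0 0 0 0 0;0 0 0 0 0 0;0 0 0 0 0 0;0 0 0 0 0 0;0 0 0 0 0 0;0 0 0 0 0 0;0 0 0 0 0 0' -1 30 && python3 -m pendant '0 0 0 0 0 0;0 0 0 0 0 0;0 0 0 0 0 0;0 0 0 0 0 0' &&  python3 -m pendant '-0.2 0 0 0 0 0;-0.4 0 0 0 0 0;-0.7 0 0 0 0 0;-0.7 0 0 0 0 0;-0.7 0 0 0 0 0;-0.7 0 0 0 0 0'
python3 - <<'E'
from h import *
o=np.array([.540,.0191]); t=o-.045*np.array([.9869,-.1616]); print(t)
rows(([*t,.19],down(-9.3)))
E
```

```text
time: 10.2
ee_pos: [0.4175, 0.1864, 0.0064]
eef_rot: [-0.006, 0.707, 0.006, 0.707]
ft_force: [-0.0, -0.3, 0.5]
width: 0.0868
time: 11.0
ee_pos: [0.4181, 0.1867, 0.0075]
eef_rot: [-0.006, 0.707, 0.007, 0.708]
ft_force: [-0.0, -0.1, -0.4]
width: 0.0307
time: 11.4
ee_pos: [0.4181, 0.1867, 0.0075]
eef_rot: [-0.006, 0.707, 0.007, 0.708]
ft_force: [-0.4, -0.1, 0.3]
width: 0.02
time: 12.0
ee_pos: [0.4178, 0.1866, 0.1825]
eef_rot: [-0.006, 0.706, 0.007, 0.708]
ft_force: [-0.4, -0.3, 0.2]
width: 0.0197
[0.4955895 0.026372 ]
t 12.00 p [0.4178 0.1866 0.1825] jawyaw 91.1 x [ 0.002  0.002 -1.   ] w 0.0197 j [-0.78 -0.02  0.25  1.95  0.01  1.21  1.07] F [-0.4 -0.3  0.2]
ROW -0.0306 -0.6467 0.2987 1.1682 -0.0000 -0.0019 | mm 178 deg 100
```

```bash
python3 -m pendant '-0.03 -0.646 0.3 0.7 0 0;-0.03 -0.646 0.3 0.7 0 0;-0.03 -0.646 0.3 0.7 0 0;-0.03 -0.646 0.3 0.7 0 0;-0.03 -0.646 0.3 0.7 0 0;-0.03 -0.646 0.3 0.7 0 0;-0.03 -0.646 0.3 0.7 0 0;-0.03 -0.646 0.3 0.7 0 0' && python3 -m pendant '0 0 0 0.468 0 -0.002;0 0 0 0.468 0 -0.002;0 0 0 0.468 0 -0.002;0 0 0 0.468 0 -0.002;0 0 0 0.468 0 -0.002;0 0 0 0.468 0 -0.002'
python3 - <<'E'
from h import *
state(); c=cal("wrist"); p,d=vision.camera("wrist"); cv2.imwrite("pics/w4.png",p); np.savez("w4.npz",d=d,K=c[0],R=c[1],t=c[2])
W=cloud(d,c); ya=np.radians(-9.3); e=np.array([[np.cos(ya),np.sin(ya)],[-np.sin(ya),np.cos(ya)]]); o=np.array([.540,.0191])
C=(W[...,:2]-o)@e.T; Z=W[...,2]; v=np.mgrid[:420,:560][0]
m=(Z>.18)&(Z<.215)&(v<240)&(abs(C[...,0]+.045)<.03); q=C[m]; print("held",m.sum(),np.median(Z[m]),np.percentile(q,[1,50,99],axis=0).round(4))
m=(abs(C[...,0])<.1)&(abs(C[...,1])<.08)&(Z>.026)&(Z<.04); q=C[m]; print("bearers",np.percentile(q,[.5,50,99.5],axis=0).round(4))
m=(abs(C[...,0]-.045)<.03)&(abs(C[...,1])<.09)&(Z>.046)&(Z<.06); print("slatA",m.sum(),cv2.minAreaRect((C[m]*1000).astype(np.float32)))
rows(([*o-.045*e[0],.06],down(-9.3)),([*o-.045*e[0],.0395],down(-9.3)))
E
```

```text
time: 12.8
ee_pos: [0.4951, 0.0263, 0.1883]
eef_rot: [0.349, 0.615, -0.35, 0.614]
ft_force: [0.6, -0.6, -0.3]
width: 0.0196
time: 13.4
ee_pos: [0.4954, 0.0265, 0.1889]
eef_rot: [-0.537, -0.459, 0.539, -0.458]
ft_force: [0.5, -0.4, -0.2]
width: 0.0196
t 13.40 p [0.4954 0.0265 0.1889] jawyaw -9.1 x [-0.003 -0.    -1.   ] w 0.0196 j [-0.62  0.06  0.5   1.86 -0.03  1.23 -0.27] F [ 0.5 -0.4 -0.2]
held 4609 0.20089369566004964 [[-0.055   0.0185]
 [-0.0453  0.0444]
 [-0.0355  0.0661]]
bearers [[-0.0243 -0.0506]
 [ 0.0228  0.0097]
 [ 0.0997  0.0537]]
slatA 3105 ((46.122840881347656, 0.5249748229980469), (127.51872253417969, 21.007938385009766), 89.86581420898438)
t 13.45 p [0.4955 0.0265 0.1891] jawyaw -8.9 x [-0.003 -0.    -1.   ] w 0.0193 j [-0.62  0.06  0.49  1.86 -0.03  1.23 -0.27] F [-0.7  0.2  0.2]
ROW 0.5164 0.0021 0.0000 0.0041 0.0003 0.0019 | mm 129 deg 0
ROW 0.5984 0.0023 -0.0000 0.0041 0.0003 0.0019 | mm 150 deg 0
```

View pics/w4.png

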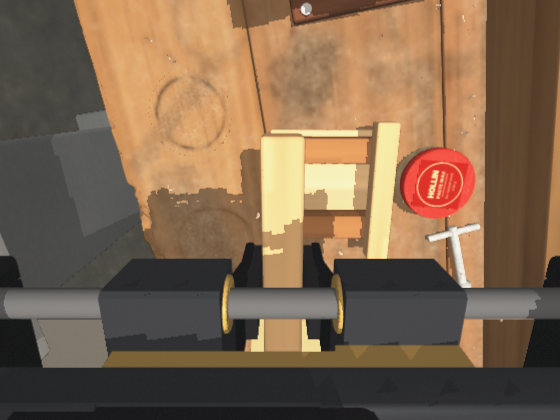

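Slat A lies across the bearers at +46 mm, square to within 0.2°. The held slat is about 1 mm too far along +y, so I'll correct that as I lower it.

```bash
python3 -m pendant '0.3 0.002 0.004 0.003 0 0.002;0.5 0.002 0.004 0.003 0 0.002;0.516 0.002 0.004 0.003 0 0.002;0.55 0.002 0.004 0.003 0 0.002;0.58 0.002 0.004 0.003 0 0.002;0.599 0.002 0.004 0.003 0 0.002;0.599 0.002 0.004 0.003 0 0.002;0.599 0.002 0.004 0.003 0 0.002'; python3 -c "
from h import *;state()"
```

```text
time: 14.25
ee_pos: [0.4968, 0.0257, 0.0412]
eef_rot: [0.541, 0.456, -0.539, 0.457]
ft_force: [1.0, -0.3, -0.3]
width: 0.0198
t 14.25 p [0.4968 0.0257 0.0412] jawyaw -9.5 x [ 0.003  0.001 -1.   ] w 0.0198 j [-0.58  0.26  0.48  2.01 -0.15  0.9  -0.18] F [ 1.  -0.3 -0.3]
```

```bash
python3 -m pendant '0.007 0 0 0 0 0;0.007 0 0 0 0 0;0.007 0 0 0 0 0' && python3 -m pendant '0 0 0 0 0 0;0 0 0 0 0 0;0 0 0 0 0 0;0 0 0 0 0 0;0 0 0 0 0 0;0 0 0 0 0 0' 0.1 && python3 -m pendant '-0.25 0 0 0 0 0;-0.7 0 0 0 0 0;-0.85 0 0 0 0 0;-0.85 0 0 0 0 0;-0.85 0 0 0 0 0;-0.85 0 0 0 0 0' 1 
python3 - <<'E'
from h import *
rows(([.530,.215,.25],down(92)),([.500,.215,.25],down(92)))
E
```

```text
time: 14.55
ee_pos: [0.4968, 0.0257, 0.0395]
eef_rot: [0.541, 0.456, -0.539, 0.457]
ft_force: [-1.5, -0.3, 6.2]
width: 0.02
time: 15.15
ee_pos: [0.496, 0.0255, 0.0384]
eef_rot: [0.54, 0.456, -0.539, 0.457]
ft_force: [0.5, 0.3, 0.6]
width: 0.0473
time: 15.75
ee_pos: [0.4968, 0.0257, 0.253]
eef_rot: [0.542, 0.456, -0.538, 0.458]
ft_force: [-0.0, -0.5, -0.2]
width: 0.0848
t 15.75 p [0.4968 0.0257 0.253 ] jawyaw -9.5 x [ 0.005  0.002 -1.   ] w 0.0848 j [-0.64  0.01  0.51  1.77 -0.01  1.36 -0.3 ] F [-0.  -0.5 -0.2]
ROW 0.0139 0.0054 -0.7688 -1.1814 0.0018 -0.0039 | mm 192 deg 102
ROW 0.0133 -0.1129 -0.7490 -1.1814 0.0018 -0.0039 | mm 189 deg 102
```

```bash
python3 -m pendant '0.01 0 -0.769 -0.8 0 -0.004;0.01 0 -0.769 -0.8 0 -0.004;0.01 0 -0.769 -0.8 0 -0.004;0.01 0 -0.769 -0.8 0 -0.004;0.01 0 -0.769 -0.8 0 -0.004;0.01 0 -0.769 -0.8 0 -0.004;0.01 0 -0.769 -0.8 0 -0.004;0.01 0 -0.769 -0.8 0 -0.004' && python3 -m pendant '0 0 0 -0.38 0 0;0 0 0 -0.38 0 0;0 0 0 -0.38 0 0;0 0 0 -0.38 0 0;0 0 0 -0.38 0 0'
python3 - <<'E'
from h import *
ya=np.radians(-9.3); e=np.array([[np.cos(ya),np.sin(ya)],[-np.sin(ya),np.cos(ya)]]); o=np.array([.540,.0191])
state(); P2,d2=vision.camera("top"); W=cloud(d2,cal("top")); C=(W[...,:2]-o)@e.T; Z=W[...,2]
for s in (1,-1):
    m=(abs(C[...,0]-s*.045)<.03)&(abs(C[...,1])<.09)&(Z>.045)&(Z<.06); print("slat",s,m.sum(),cv2.minAreaRect((C[m]*1000).astype(np.float32)))
c=cal("wrist"); p,d=vision.camera("wrist"); cv2.imwrite("pics/w5.png",p); np.savez("w5.npz",d=d,K=c[0],R=c[1],t=c[2]); W=cloud(d,c)
m=(p[...,2]<130)&(W[...,0]>.44)&(W[...,0]<.60)&(W[...,1]>.16)&(W[...,1]<.27)&(W[...,2]>.06)&(W[...,2]<.15)
Q=W[m]; rng=np.random.default_rng(0); print(len(Q),Q.min(0),Q.max(0))
for k in range(3):
    best=np.zeros(1)
    for i in range(400):
        a,b,c_=Q[rng.choice(len(Q),3,False)]; n=np.cross(b-a,c_-a); n/=np.linalg.norm(n)+1e-12; inl=abs((Q-a)@n)<.0015
        if inl.sum()>best.sum(): best=inl
    S=Q[best]; ce=S.mean(0); V=np.linalg.svd(S-ce,full_matrices=False)[2]; print(best.sum(),V[2].round(3),ce.round(4),V[0].round(3),S.min(0).round(4),S.max(0).round(4)); Q=Q[~best]
    if len(Q)<100: break
E
```

```text
time: 16.55
ee_pos: [0.5269, 0.2148, 0.246]
eef_rot: [0.184, 0.684, -0.188, 0.68]
ft_force: [-0.5, 0.5, 0.8]
width: 0.0873
time: 17.05
ee_pos: [0.5269, 0.2147, 0.2464]
eef_rot: [-0.013, 0.709, 0.011, 0.705]
ft_force: [-0.2, 0.0, 0.0]
width: 0.0869
t 17.05 p [0.5269 0.2147 0.2464] jawyaw 92.0 x [-0.006 -0.004 -1.   ] w 0.0869 j [-0.68  0.2   0.25  1.59 -0.05  1.37  1.18] F [-0.2  0.   0. ]
slat 1 323 ((44.16471862792969, 2.4716949462890625), (128.68385314941406, 20.313270568847656), 89.86603546142578)
slat -1 327 ((-45.09095001220703, 3.0465736389160156), (129.1110076904297, 20.07656478881836), 89.70121765136719)
1885 [0.49366005 0.1952586  0.06060256] [0.59076291 0.23578813 0.1382805 ]
1397 [ 0.735  0.025 -0.678] [0.507  0.2143 0.1238] [-0.671 -0.125 -0.731] [0.4937 0.1953 0.109 ] [0.5207 0.2334 0.1375]
463 [-0.672 -0.022 -0.74 ] [0.5625 0.2145 0.0973] [ 0.737  0.081 -0.671] [0.5179 0.1958 0.0754] [0.5856 0.2358 0.1383]
```

View pics/w5.png

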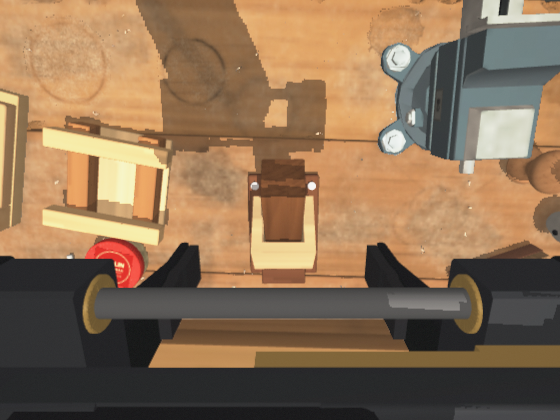

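The wrist view shows both slats across the bearers, at about (107,147) and (105,225). The blank is centred at (283,215) in its socket. The end-face fit gives an axis elevation of 42.7° and a stand yaw of 2°. I'll approach with the tool tilted 20° back towards the robot.

```bash
python3 - <<'E'
from h import *
Q=down(92,20); t=Q.as_matrix()[:,0]; print(t)
g=np.array([.5403,.2154,.0928])+.0187*t
rows((g-.12*t,Q),(g,Q))
E
```

```text
[-0.34181179 -0.01193633 -0.93969262]
t 17.15 p [0.5271 0.2148 0.247 ] jawyaw 91.7 x [-0.006 -0.003 -1.   ] w 0.0872 j [-0.68  0.2   0.25  1.58 -0.05  1.37  1.17] F [1.2 0.8 0.8]
ROW 0.2351 0.0024 0.1926 -0.0044 0.2289 0.0014 | mm 76 deg 20
ROW 0.6870 0.0029 0.0310 -0.0044 0.2289 0.0014 | mm 172 deg 20
```

```bash
python3 -m pendant '0.12 0.002 0.193 0 0.229 0;0.235 0.002 0.193 0 0.229 0;0.235 0.002 0.193 0 0.229 0;0.235 0.002 0.193 0 0.229 0;0.235 0.002 0.193 0 0.229 0'
python3 - <<'E'
from h import *
Q=down(92,20); t=Q.as_matrix()[:,0]
g=np.array([.5403,.2154,.0928])+.0187*t
rows((g,Q))
E
```

```text
time: 17.65
ee_pos: [0.5758, 0.2167, 0.1881]
eef_rot: [-0.013, 0.819, 0.007, 0.574]
ft_force: [-0.9, -0.0, 1.1]
width: 0.087
t 17.65 p [0.5758 0.2167 0.1881] jawyaw 91.7 x [-0.34  -0.014 -0.94 ] w 0.0870 j [-0.54  0.6   0.27  1.22 -0.24  1.68  1.32] F [-0.9 -0.   1.1]
ROW 0.4817 0.0008 -0.0038 -0.0041 0.0010 0.0015 | mm 120 deg 0
```

```bash
python3 -m pendant '0.12 0 -0.004 0 0 0;0.24 0 -0.004 0 0 0;0.35 0 -0.004 0 0 0;0.43 0 -0.004 0 0 0;0.482 0 -0.004 0 0 0;0.482 0 -0.004 0 0 0;0.482 0 -0.004 0 0 0' && python3 -m pendant '0 0 0 0 0 0;0 0 0 0 0 0;0 0 0 0 0 0;0 0 0 0 0 0;0 0 0 0 0 0;0 0 0 0 0 0;0 0 0 0 0 0;0 0 0 0 0 0' -1 45 && python3 -m pendant '0 0 0 0 0 0;0 0 0 0 0 0;0 0 0 0 0 0;0 0 0 0 0 0' 
python3 - <<'E'
from h import *
p,q=state(); a=np.array([-.732,-.026,.681])
Q=q
rows((p+.02*a,Q),(p+.06*a,Q),(p+.09*a,Q))
E
```

```text
time: 18.35
ee_pos: [0.5343, 0.2159, 0.0783]
eef_rot: [-0.014, 0.818, 0.009, 0.575]
ft_force: [0.5, 0.1, 0.2]
width: 0.0872
time: 19.15
ee_pos: [0.5337, 0.2154, 0.0765]
eef_rot: [-0.014, 0.819, 0.008, 0.574]
ft_force: [0.5, -0.0, 0.4]
width: 0.0377
time: 19.55
ee_pos: [0.5336, 0.2154, 0.0766]
eef_rot: [-0.014, 0.819, 0.008, 0.574]
ft_force: [-0.5, -0.2, -1.2]
width: 0.0379
t 19.55 p [0.5336 0.2154 0.0766] jawyaw 91.9 x [-0.34  -0.013 -0.94 ] w 0.0379 j [-0.56  0.6   0.25  1.46 -0.24  1.44  1.34] F [-0.5 -0.2 -1.2]
t 19.55 p [0.5336 0.2154 0.0766] jawyaw 91.9 x [-0.34  -0.013 -0.94 ] w 0.0379 j [-0.56  0.6   0.25  1.46 -0.24  1.44  1.34] F [-0.5 -0.2 -1.2]
ROW -0.0313 -0.0003 -0.0736 0.0000 0.0000 0.0000 | mm 20 deg 0
ROW -0.0938 -0.0009 -0.2209 0.0000 0.0000 0.0000 | mm 60 deg 0
ROW -0.1408 -0.0013 -0.3314 0.0000 0.0000 0.0000 | mm 90 deg 0
```

```bash
python3 -m pendant '-0.016 0 -0.037 0 0 0;-0.031 0 -0.074 0 0 0;-0.047 0 -0.11 0 0 0;-0.0625 0 -0.147 0 0 0;-0.078 0 -0.184 0 0 0;-0.094 -0.001 -0.221 0 0 0;-0.14 -0.001 -0.331 0 0 0;-0.14 -0.001 -0.331 0 0 0'; python3 - <<'E'
from h import *
p,q=state()
for n in("wrist",):
    c=cal(n); im,d=vision.camera(n); cv2.imwrite("pics/w6.png",im)
E
```

```text
time: 20.35
ee_pos: [0.4668, 0.2138, 0.1403]
eef_rot: [-0.014, 0.818, 0.01, 0.575]
ft_force: [0.9, -0.4, -0.3]
width: 0.0378
t 20.35 p [0.4668 0.2138 0.1403] jawyaw 91.9 x [-0.338 -0.012 -0.941] w 0.0378 j [-0.62  0.41  0.25  1.6  -0.21  1.48  1.28] F [ 0.9 -0.4 -0.3]
```

View pics/w6.png

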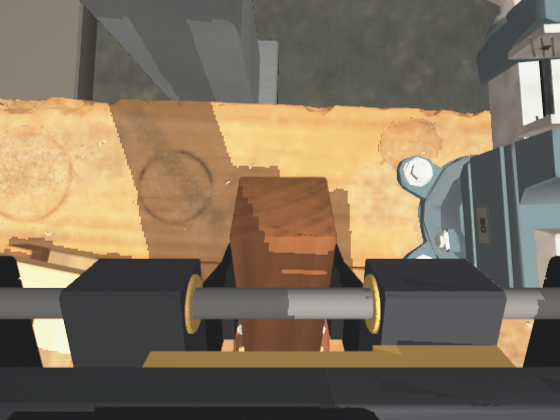

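The blank is out and held square between the fingers, with its end at (240–325,180–235). Now I'll lift it, level it and move it over.

```bash
python3 - <<'E'
from h import *
Q=down(80.7,-22.7); t=Q.as_matrix()[:,0]; e=np.array([.9869,-.1616,0])
g=np.array([.540,.0191,.171])-.015*e+.0187*t; print(g)
p,q=state()
rows((p+[0,0,.1],q),(g+[0,0,.06],Q),(g,Q))
E
```

```text
[0.53231809 0.0203578  0.15374854]
t 20.40 p [0.4675 0.2136 0.1391] jawyaw 91.9 x [-0.338 -0.012 -0.941] w 0.0378 j [-0.62  0.41  0.25  1.6  -0.21  1.48  1.28] F [-0.4  0.  -1. ]
t 20.40 p [0.4675 0.2136 0.1391] jawyaw 91.9 x [-0.338 -0.012 -0.941] w 0.0378 j [-0.62  0.41  0.25  1.6  -0.21  1.48  1.28] F [-0.4  0.  -1. ]
ROW -0.3764 -0.0003 -0.1354 0.0000 0.0000 0.0000 | mm 100 deg 0
ROW -0.3594 -0.7813 0.1187 0.1335 -0.4927 -0.0029 | mm 217 deg 44
ROW -0.1336 -0.7812 0.1999 0.1335 -0.4927 -0.0029 | mm 204 deg 44
```

```bash
python3 -m pendant '-0.19 0 -0.07 0 0 0;-0.37 0 -0.13 0 0 0;-0.36 -0.78 0.119 0.1335 -0.493 -0.003;-0.36 -0.78 0.119 0.1335 -0.493 -0.003;-0.36 -0.78 0.119 0.1335 -0.493 -0.003;-0.36 -0.78 0.119 0.1335 -0.493 -0.003;-0.36 -0.78 0.119 0.1335 -0.493 -0.003;-0.36 -0.78 0.119 0.1335 -0.493 -0.003' &&  python3 -m pendant '0 0 0 0 0 0;0 0 0 0 0 0;0 0 0 0 0 0'
python3 - <<'E'
from h import *
Q=down(80.7,-22.7); t=Q.as_matrix()[:,0]; e=np.array([.9869,-.1616,0])
g=np.array([.540,.0191,.171])-.015*e+.0187*t
rows((g,Q))
E
```

```text
time: 21.2
ee_pos: [0.5295, 0.0186, 0.21]
eef_rot: [0.045, 0.553, -0.069, 0.829]
ft_force: [-1.1, 0.0, -1.7]
width: 0.0378
time: 21.5
ee_pos: [0.5339, 0.0209, 0.2132]
eef_rot: [0.044, 0.553, -0.068, 0.829]
ft_force: [0.9, 0.4, -0.4]
width: 0.0378
t 21.50 p [0.5339 0.0209 0.2132] jawyaw 80.7 x [ 0.379 -0.064 -0.923] w 0.0378 j [-0.56 -0.17  0.31  2.06  0.27  0.89  1.03] F [ 0.9  0.4 -0.4]
ROW 0.2174 -0.0027 -0.0968 0.0007 -0.0012 0.0015 | mm 59 deg 0
```

```bash
python3 -m pendant '0.1 -0.001 -0.045 0 0 0;0.217 -0.003 -0.097 0 -0.001 0.001;0.217 -0.003 -0.097 0 -0.001 0.001;0.217 -0.003 -0.097 0 -0.001 0.001;0.217 -0.003 -0.097 0 -0.001 0.001;0.217 -0.003 -0.097 0 -0.001 0.001'
python3 - <<'E'
from h import *
state(); o=np.array([.540,.0191]); ya=np.radians(-9.3); e=np.array([[np.cos(ya),np.sin(ya)],[-np.sin(ya),np.cos(ya)]]); ims=[]
for n in("side","top","wrist"):
    c=cal(n); p,d=vision.camera(n); W=cloud(d,c); C=(W[...,:2]-o)@e.T; Z=W[...,2]
    m=(p[...,2]<140)&(p[...,2].astype(int)-p[...,0]>15)&(abs(C[...,0])<.09)&(abs(C[...,1])<.035)&(Z>.135)&(Z<.21)&(d>0)
    Q=np.c_[C[m],Z[m]]; print(n,len(Q)); 
    if len(Q)>50:
        print(np.percentile(Q,[1,50,99],axis=0).round(4)); rng=np.random.default_rng(0)
        for k in range(2):
            best=np.zeros(1)
            for i in range(300):
                a,b,c_=Q[rng.choice(len(Q),3,False)]; nn=np.cross(b-a,c_-a); nn/=np.linalg.norm(nn)+1e-12; inl=abs((Q-a)@nn)<.0015
                if inl.sum()>best.sum(): best=inl
            S=Q[best]; ce=S.mean(0); V=np.linalg.svd(S-ce,full_matrices=False)[2]; print(" ",best.sum(),V[2].round(3),ce.round(4),S.min(0).round(4),S.max(0).round(4)); Q=Q[~best]
            if len(Q)<60: break
    ys,xs=np.where(m); print(n,xs.min(),xs.max(),ys.min(),ys.max()); cv2.imwrite(f"pics/f_{n}.png",p)
p=cv2.imread("pics/f_side.png"); a=cv2.resize(p[130:300,200:360],(480,510),interpolation=cv2.INTER_CUBIC)
p=cv2.imread("pics/f_wrist.png"); b=cv2.resize(p,(320,240)); 
can=np.zeros((510,800,3),np.uint8); can[:,:480]=a; can[:240,480:]=b; p=cv2.imread("pics/f_top.png"); can[245:485,480:]=cv2.resize(p[170:260,240:360],(320,240)); cv2.imwrite("pics/f.png",can)
E
```

```text
time: 22.1
ee_pos: [0.5322, 0.02, 0.1549]
eef_rot: [0.045, 0.551, -0.067, 0.83]
ft_force: [0.1, 0.7, -1.1]
width: 0.0373
t 22.10 p [0.5322 0.02   0.1549] jawyaw 80.7 x [ 0.383 -0.062 -0.922] w 0.0373 j [-0.56 -0.11  0.32  2.15  0.27  0.74  1.01] F [ 0.1  0.7 -1.1]
side 734
[[-0.0605 -0.0149  0.1533]
 [ 0.0108  0.0186  0.1766]
 [ 0.0578  0.0284  0.1905]]
  354 [ 0.005  1.    -0.021] [0.0038 0.019  0.172 ] [-0.062   0.0169  0.1528] [0.0571 0.0208 0.19  ]
  158 [ 0.009  0.012 -1.   ] [0.0118 0.0024 0.1891] [-0.0614 -0.0237  0.1874] [0.0571 0.033  0.1908]
side 258 308 167 187
top 395
[[-0.0186 -0.0172  0.1639]
 [ 0.0215  0.0012  0.1903]
 [ 0.0568  0.0222  0.1976]]
  197 [-0.022  0.009  1.   ] [0.0232 0.0022 0.1905] [-0.0187 -0.0171  0.1883] [0.0572 0.0203 0.1927]
  86 [-0.012 -0.007  1.   ] [ 0.0245 -0.      0.1881] [-0.0187 -0.0171  0.1863] [0.0582 0.0181 0.1896]
top 279 299 189 220
wrist 10760
[[-0.0614 -0.0191  0.152 ]
 [-0.0599 -0.0006  0.1859]
 [-0.0242  0.0183  0.1895]]
  6219 [ 1.    -0.005 -0.005] [-0.0604 -0.0003  0.173 ] [-0.0617 -0.0192  0.1506] [-0.0583  0.0188  0.1898]
  4340 [-0.005 -0.002  1.   ] [-0.046  -0.0009  0.1885] [-0.0619 -0.0196  0.1868] [0.0188 0.0314 0.19  ]
wrist 200 366 177 351
```

View pics/f.png

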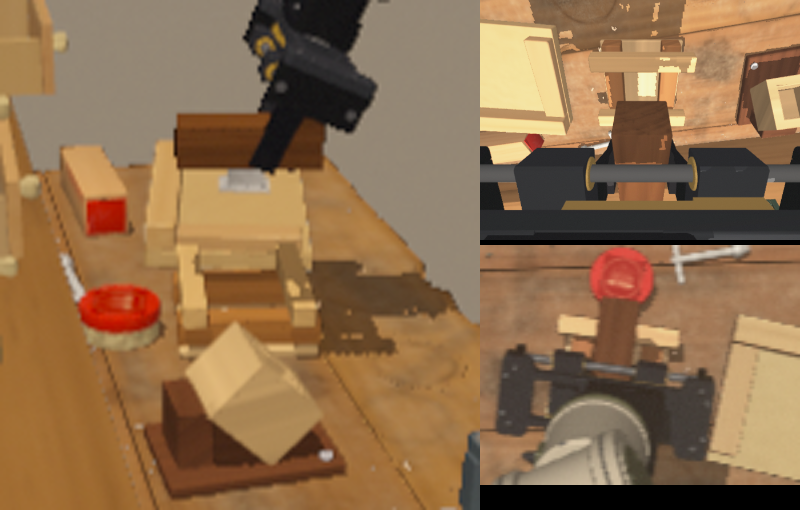

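The composite shows the blank level above the crib, with both slats square on the bearers and the bystanders in place. The fits agree: it is level and aligned to about 0.5°, centred to about 1 mm, with its top at 0.189 m. I'll let it settle and hand in.

```bash
python3 -m pendant '0 0 0 0 0 0;0 0 0 0 0 0;0 0 0 0 0 0;0 0 0 0 0 0' && python3 -c "
from h import *
from bench import close_job
state(); print(np.abs(r.read_state()['joint_vel']).max()); print(close_job())"
```

```text
time: 22.65
ee_pos: [0.5311, 0.0197, 0.1532]
eef_rot: [0.045, 0.552, -0.068, 0.83]
ft_force: [-0.1, -0.2, -1.3]
width: 0.0373
t 22.65 p [0.5311 0.0197 0.1532] jawyaw 80.7 x [ 0.381 -0.063 -0.922] w 0.0373 j [-0.56 -0.11  0.32  2.15  0.27  0.74  1.01] F [-0.1 -0.2 -1.3]
0.0015492069023887091
the job is handed in; nothing more can be done
None
```

I laid both slats across the bearers, drew the short blank out of its stand, and handed the job in at 22.65 s with it held level above the crib.

- **Slats:** They sit at about ±45 mm from the middle of the bearers, square to within 0.3°. The cameras disagreed slightly on centring. The wrist camera put slat A within 1 mm along its length. The top camera's depth put both slats 2.5–3 mm off, but it read about 2 mm off in the same direction on a slat earlier. I did not look at slat B close up after releasing it.
- **Blank:** The three camera fits put it level, one of the top-camera fits being off by about 1.3°. It is in line with the bearers to about 0.5° and centred to about 1 mm. Its underside was about 99 mm above the slats when measured; the arm then settled just under 2 mm lower, leaving about 98 mm.
- **At hand-in:** The arm was still, with no outside force beyond the blank's weight. It was gripping with 45 N. I made no moves near the wax tin, chuck key or long blank, and the last pictures showed nothing disturbed.

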